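# Lock a twist-in nut into the rail of a controller probing fixture

### The job

On the repair bench, take the wing-grip nut that has the long narrow bar for a foot, and lower it into the slot of the aluminium rail, halfway along, with the bar along the slot, until its collar rests on the rail. Then twist it a quarter turn, either way, so that the bar lies across the slot under both lips, and let go. Leave the other two wing-grip pieces, with the round and the square foot, standing where they are.

Things in the scene. Friction and masses are not known exactly. Their poses are not given: they have to be found in the camera images.
- nut_center (a point): nut to fit, upright on the blue mat; point on its axis half-way up, 30 mm over its underside; z up, x along bar foot and grip (ends alike). Heights from underside: steel bar foot 58 (x) x 16 mm, 0-10; neck 20 mm thick, 10-18; round collar 44 mm wide, 18-23 (bar shows 7 mm past it each end); black wing grip 36 (x) x 14 mm, 23-60: pinch across the 14 mm, about 46 mm up. 130 g
- slot (a point): fixed aluminium rail before the green-boarded controller; point halfway along it, mid slot, at the lips' top, 36 mm over the table; y along the slot, x across, z up. Rail 240 x 78 mm, dark end caps; slot 30 mm wide, lips 4 mm thick, channel inside 72 mm wide, 25 mm deep. Collar resting on the lips: nut centre 12 mm above this point, bar 4 mm clear below the lips. Controller 77 mm off in x
- round_center (a point): bystander, to be left alone: same grip and collar but a round foot 58 mm across, too wide for the slot; 60 mm tall, standing on the mat; point on its axis, half-way up
- square_center (a point): bystander, to be left alone: same grip and collar but a 24 mm square foot hidden below the collar, which cannot catch the lips; 60 mm tall, standing on the mat; point on its axis, half-way up
Mind the look-alikes: they are no part of the job. Leave any red or yellow look-alike of the part that bears nut_center alone.

How it is judged (in metres and radians):
On the way:
1. the nut is down in the slot, its bar along the slot and its collar on the rail (z of nut_center in the frame of slot between 0.008 and 0.0165 m and horizontal distance between nut_center and slot below 0.03 m and angle between the x axis of nut_center and the y axis of slot, either way round below 0.35 rad), for 0.1 s.
At the end, for the whole second after the job is handed in: The nut stands upright (within 8 degrees) in the rail, its collar resting on the lips (within about 3.5 mm), within 22 mm of halfway along, its bar across the slot (within 20 degrees), released; the other two wing-grip pieces are within 40 mm of where they stood (z of nut_center in the frame of slot between 0.008 and 0.0155 m and horizontal distance between nut_center and slot below 0.022 m and angle between the x axis of nut_center and the x axis of slot, either way round below 0.35 rad and angle between nut_center's own z axis and vertical below 0.14 rad and distance of each of round_center, square_center from where it was at the start of the episode below 0.04 m); the robot touches nothing.
It fails at once if the round-footed piece is knocked over or moved by more than 40 mm (distance of round_center from where it was at the start of the episode above 0.04 m).
It fails at once if the square-footed piece is knocked over or moved by more than 40 mm (distance of square_center from where it was at the start of the episode above 0.04 m).
It also fails if it takes over 42 s, if anything falls off the work surface, if the arm or the gripper's body presses on something with over 40 N, if the wrist force passes 120 N, or if a joint passes its speed limit or range.

### The arm

A 6-joint arm with a two-finger parallel gripper is mounted at the origin on the work surface. World frame = base frame: x ahead of the robot, y to its left, z up, the work surface at z = 0. Lengths are in mm, angles in rad, forces in N, time in s.
With the tool pointing down it reaches from about 350 to 975 mm from the base axis. Payload 7.1 kg.
Tool frame: the origin (TCP) lies midway between the tips of the shut fingers; the grasp point (between the pads) lies 19 mm behind it (ctrl.hold_point_z is the distance from the TCP to the grasp point, in mm); x points along the fingers, y is the direction in which the jaws open and shut, and the axes are right-handed (so a half turn about x gives the same grasp; the last joint's range is limited). The gripper opens to 88 mm and grips with 3 to 60 N. Pads are 20 mm wide; open, the fingers measure 115 mm over their backs; the gripper's body (75 mm by 178 mm) begins 61 mm behind the grasp point.
Start: joints at [1.149, 0.423, 1.63, -0, 1.089, -0.019], TCP at [244.965, 574.976, 222.675] pointing down, gripper open.
Joint ranges: [-3, 3], [-0.9, 2.11], [0.09, 2.58], [-1.31, 4.45], [0.11, 2.69], [-2.54, 2.54]. Speed limits (rad/s): [2.39, 2.39, 3.01, 3.14, 3.14, 3.14].

### API

Orientations are given as a rotation vector (axis times angle).
In Python, from workcell import ctrl, get_image, calibration gives the robot as it stands.
- The arm moves only by the tool move_arm, never from a script. Its argument "rows" is a list of rows, each a list of 5 numbers: the shift along the world's x, y, z in mm, then the turn about the world's z in rad, then the closure, from -1 (fully open) to 1 (shut). In form: [[tx, ty, tz, roll, jaw], ...]. A call has 1 to 12 rows; each row is the pose to reach, as a shift and turn from the pose measured when the call began; what a row does not reach only later rows make up. A row lasts 1/8 s, in which the tool goes at most 62.5 mm and 10.7 degrees, less where a joint would pass 70% of its speed; a pose out of reach is approached as far as the arm can. A call with a gripper value outside its range is refused whole. The fingers move at their own pace and stop on an object; the grip force is fixed at half the most. Time passes only in rows, so rows that repeat a pose let the fingers close. It gives the time, the measured TCP pose, the force and the opening at its end, in the units of the state.
- ctrl.get_obs(): the state, without advancing time (a new reading comes with each control period).
- get_image(name): name is "side" or "top"; returns the picture (400x640x3 uint8, blue, green, red); there is no depth.
- calibration(name): a dict with "fx", "fy", "cx", "cy" (pixels), "view" (4x4, takes a point from world to camera coordinates). Camera axes: x right, y up, looking along -z (the intrinsics and any distortion apply to the point x, -y, -z); pixel columns grow to the right and rows downward; lengths in mm; the calibration is good to about 2 mm. A picture is of the moment at which its call begins. calibration takes no time and is no camera call.
- ctrl.close_job(): hands the job in, once; it reports no verdict.
The state is a dict: "t": time; "qpos": joint angles; "qvel": joint speeds; "joint_torque": joint torques, N m; "ee_pos": TCP position; "orientation": TCP orientation; "ft_force": force on the tool from outside, world axes, zero at the start; "moment": the same for the moment, N m; "width": finger opening in mm.
Only numpy, scipy, OpenCV 4.12 (cv2) and the standard library are available. Lean on these libraries where they do the work, as an engineer would, in place of code of your own. Each camera call takes 0.05 s, during which the arm holds its last target.

## Working session

There is one attempt and no reset: what is moved stays moved. The work goes in short steps, Python scripts to look and compute and a tool call to move; the robot and the scene stay as the last step left them, time stands still between calls to the robot, and variables do not carry over. Pictures are saved under pics/ and viewed, and the job is handed in when it is done.

Besides the shell and the picture viewer there is one more tool, called after "Emit:" as a command line: name --pt "numbers of a row" for each row, then --argument value for the rest. move_arm: Moves the arm, as the interface text tells. Its arguments: {"type":"object","properties":{"rows":{"type":"array"}},"required":["rows"]}

```bash
mkdir -p pics; ls; python3 - <<'E'
from workcell import ctrl,get_image,calibration
import cv2
for n in("side","top"):
    cv2.imwrite(f"pics/{n}0.png",get_image(n)); print(n,calibration(n))
print(ctrl.get_obs(), ctrl.hold_point_z)
E
```

```text
pics
side {'fx': 380.93711241294375, 'fy': 380.93711241294375, 'cx': 320.583729091229, 'cy': 201.01072298531585, 'view': array([[-8.46803932e-01, -5.31727864e-01, -1.37324175e-02,
         4.31717074e+02],
       [ 3.68036348e-01, -6.04365600e-01,  7.06605596e-01,
        -2.83445458e+02],
       [-3.84021285e-01,  5.93302368e-01,  7.07474348e-01,
        -4.63974764e+02],
       [ 0.00000000e+00,  0.00000000e+00,  0.00000000e+00,
         1.00000000e+00]])}
top {'fx': 417.76041431876325, 'fy': 417.76041431876325, 'cx': 318.06908928950463, 'cy': 199.44069568136845, 'view': array([[ 3.43218781e-03, -9.99546474e-01,  2.99176492e-02,
        -8.27787278e+01],
       [ 9.96824045e-01,  5.80009917e-03,  7.94240658e-02,
        -5.56122547e+02],
       [-7.95615702e-02,  2.95500338e-02,  9.96391867e-01,
        -8.95542999e+02],
       [ 0.00000000e+00,  0.00000000e+00,  0.00000000e+00,
         1.00000000e+00]])}
{'t': 0.1, 'qpos': array([ 1.14900313e+00,  4.23756018e-01,  1.63059081e+00,  4.06156903e-05,
        1.08864230e+00, -1.90207022e-02]), 'qvel': array([-0.0003167 , -0.00178884, -0.0021269 ,  0.00068231,  0.00089118,
        0.00068978]), 'joint_torque': array([ 1.85474014e-04, -5.45614743e+01, -2.74323785e+01,  6.44918089e-02,
        1.87980506e-02, -6.81301799e-05]), 'ee_pos': array([244.75278164, 574.53473127, 221.99364203]), 'orientation': array([ 0.31490905,  1.54794572, -0.31704913]), 'ft_force': array([ 0.29945429, -0.00820373,  0.06525207]), 'moment': array([-0.00968886, -0.00978662, -0.03631669]), 'width': 88.11537352838059} 18.700000000000003
```

View pics/side0.png

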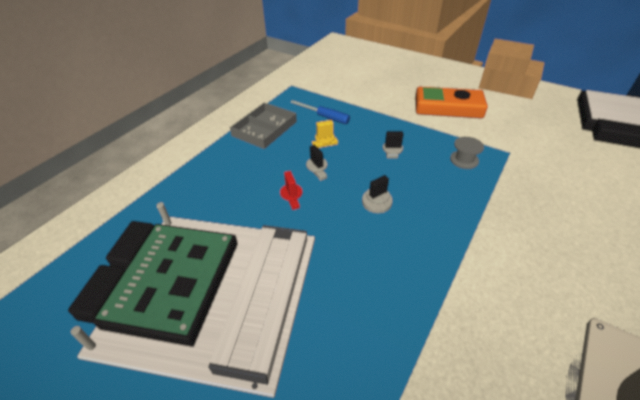

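View pics/top0.png

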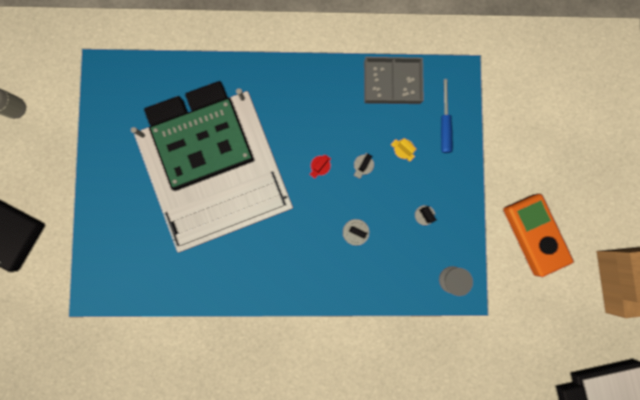

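```bash
python3 - <<'E'
import cv2
s=cv2.imread("pics/side0.png");t=cv2.imread("pics/top0.png")
cv2.imwrite("pics/s1.png",cv2.resize(s[120:220,260:410],None,fx=5,fy=5,interpolation=cv2.INTER_CUBIC))
cv2.imwrite("pics/t1.png",cv2.resize(t[130:250,300:450],None,fx=5,fy=5,interpolation=cv2.INTER_CUBIC))
cv2.imwrite("pics/s2.png",cv2.resize(s[215:395,190:330],None,fx=3.3,fy=3.3,interpolation=cv2.INTER_CUBIC))
cv2.imwrite("pics/t2.png",cv2.resize(t[160:260,155:305],None,fx=5,fy=5,interpolation=cv2.INTER_CUBIC))
E
```

```text
(no output)
```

View pics/s1.png

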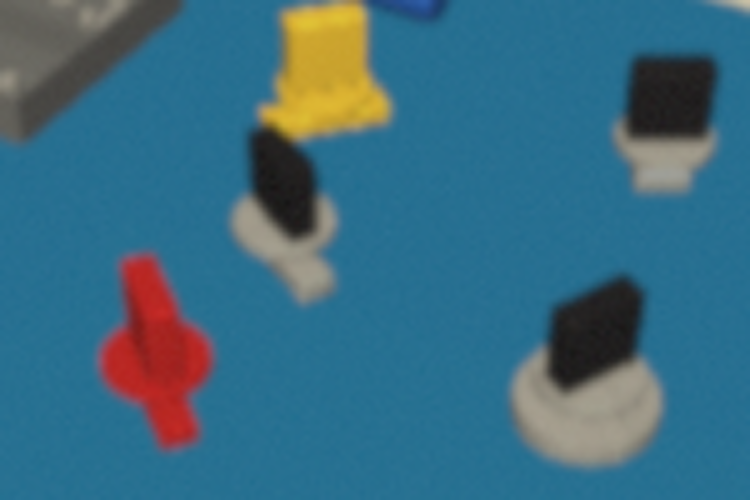

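View pics/t1.png

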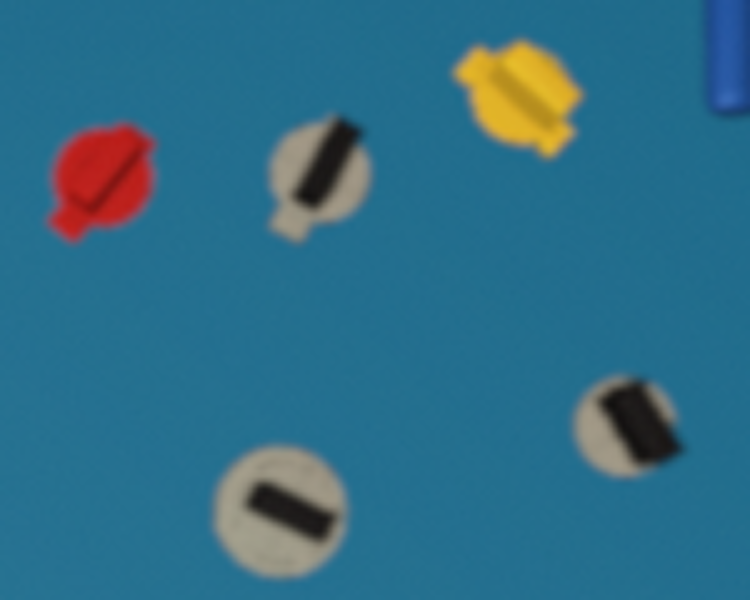

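View pics/s2.png

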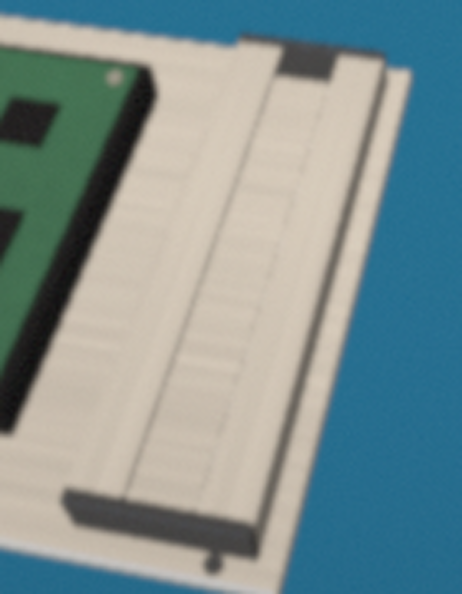

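View pics/t2.png

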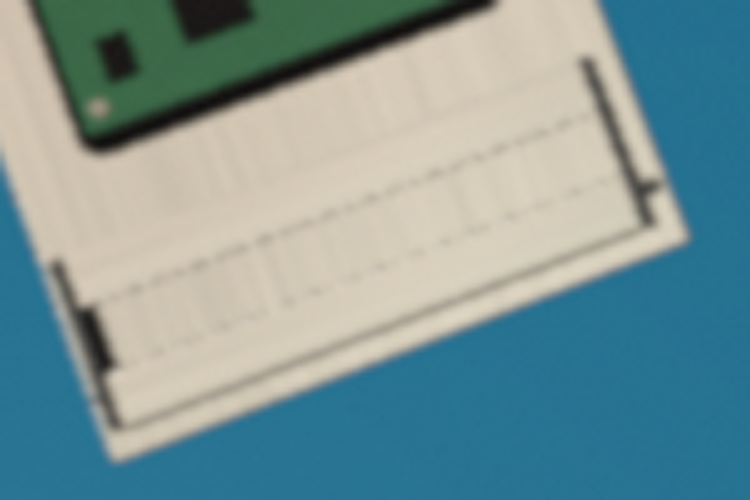

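```bash
cat > h.py <<'E'
import numpy as np,cv2
from workcell import calibration
C={n:calibration(n) for n in("side","top")}
def proj(n,P):
    c=C[n];P=np.atleast_2d(P);q=P@c["view"][:3,:3].T+c["view"][:3,3]
    return np.c_[c["cx"]+c["fx"]*q[:,0]/-q[:,2],c["cy"]+c["fy"]*q[:,1]/q[:,2]]
def ray(n,u):
    c=C[n];R=c["view"][:3,:3];d=np.array([(u[0]-c["cx"])/c["fx"],-(u[1]-c["cy"])/c["fy"],-1])
    return -R.T@c["view"][:3,3],R.T@d
def onz(n,u,z):
    o,d=ray(n,u);return o+d*(z-o[2])/d[2]
def tri(us,ut):
    o1,d1=ray("side",us);o2,d2=ray("top",ut)
    s=np.linalg.lstsq(np.c_[d1,-d2],o2-o1,rcond=None)[0]
    a,b=o1+d1*s[0],o2+d2*s[1];return (a+b)/2,np.linalg.norm(a-b)
E
cat > fit.py <<'E'
from h import *
from scipy.optimize import minimize
import sys
def masks(im,roi):
    x0,y0,x1,y1=roi;c=im[y0:y1,x0:x1].astype(int);b,g,r=c[...,0],c[...,1],c[...,2]
    dark=(c.max(2)<75);grey=(r>95)&(~dark)
    return dark,grey
K=4
def hull(n,P,roi,m,val):
    p=proj(n,P);p=(p-np.array(roi[:2])+.5)*K-.5
    cv2.fillConvexPoly(m,cv2.convexHull(np.round(p*16).astype(np.int32)),val,shift=4)
def box(a,b,z0,z1):return np.array([[sx*a/2,sy*b/2,z] for sx in(-1,1) for sy in(-1,1) for z in(z0,z1)])
def cyl(d,z0,z1):
    t=np.linspace(0,2*np.pi,40);return np.array([[d/2*np.cos(k),d/2*np.sin(k),z] for k in t for z in(z0,z1)])
def render(n,p,roi):
    x,y,z,a=p;R=np.array([[np.cos(a),-np.sin(a),0],[np.sin(a),np.cos(a),0],[0,0,1]])
    T=lambda P:P@R.T+[x,y,z]
    m=np.zeros(((roi[3]-roi[1])*K,(roi[2]-roi[0])*K),np.uint8)
    for P,v in((box(58,16,0,10),2),(cyl(20,10,18),2),(cyl(44,18,23),2),(box(36,14,23,60),1)):hull(n,T(P),roi,m,v)
    sm=lambda k:cv2.resize((m==k).astype(np.float32),None,fx=1/K,fy=1/K,interpolation=cv2.INTER_AREA)
    return sm(1),sm(2)
E
python3 - <<'E'
from fit import *
s=cv2.imread("pics/side0.png");t=cv2.imread("pics/top0.png")
rois={"side":(300,140,334,186),"top":(348,146,380,182)};im={"side":s,"top":t}
M={n:[cv2.GaussianBlur(k.astype(np.float32),(0,0),.8) for k in masks(im[n],rois[n])] for n in rois}
for n in M: print(n,[k.sum() for k in M[n]])
def cost(p,ns=("side","top")):
    return sum(((cv2.GaussianBlur(a,(0,0),.8)-b)**2).sum() for n in ns for a,b in zip(render(n,p,rois[n]),M[n]))
P,e=tri((316.5,158),(365,163));print("tri",P,e)
best=None
for a in np.arange(0,np.pi,.2):
    r=minimize(cost,[P[0],P[1],0,a],method="Nelder-Mead",options=dict(initial_simplex=np.array([P[0],P[1],0,a])+np.vstack([np.zeros(4),np.diag([6,6,4,.2])]),maxiter=600))
    if best is None or r.fun<best.fun:best=r
print("fit x,y,zunder,yaw",best.x,best.fun)
out=[]
for n in rois:
    a,b=render(n,best.x,rois[n]);v=np.zeros(a.shape+(3,),np.uint8);v[...,2]=a*255;v[...,1]=b*255
    mm=np.zeros_like(v);mm[...,2]=M[n][0]*255;mm[...,1]=M[n][1]*255
    x0,y0,x1,y1=rois[n]
    out.append(cv2.resize(np.hstack([im[n][y0:y1,x0:x1],mm,v]),(700,280)))
cv2.imwrite("pics/fit0.png",np.vstack(out))
# rail
S=lambda c,r:np.array([190+(c+.5)/3.3-.5,215+(r+.5)/3.3-.5]);T=lambda c,r:np.array([155+(c+.5)/5-.5,160+(r+.5)/5-.5])
def plane(n,a,b):
    o,d1=ray(n,a);_,d2=ray(n,b);k=np.cross(d1,d2);k/=np.linalg.norm(k);return k,k@o
def line(sp,tp):
    n1,c1=plane("side",*sp);n2,c2=plane("top",*tp);d=np.cross(n1,n2);d/=np.linalg.norm(d)
    return np.linalg.lstsq(np.array([n1,n2,d]),np.array([c1,c2,d@[500,100,36]]),rcond=None)[0],d
for nm,sp,tp in(("ctrlside",(S(278,80),S(125,497)),(T(120,297),T(590,117))),("outer",(S(335,52),S(205,500)),(T(130,362),T(610,180)))):
    print(nm,*line(sp,tp))
for u in((120,297),(590,117),(130,362),(610,180),(55,262),(118,428),(587,60),(650,222)):print(u,onz("top",T(*u),36))
for u in((278,80),(125,497),(335,52),(205,500),(65,490),(258,525),(238,38),(385,55)):print(u,onz("side",S(*u),36))
E
```

```text
side [np.float32(201.0), np.float32(402.52368)]
top [np.float32(99.0), np.float32(248.0)]
tri [ 634.64727737 -182.26185293   40.55521221] 1.8234211412452233
fit x,y,zunder,yaw [ 634.61408552 -180.93124259    6.46358684    2.59737979] 212.97926330566406
ctrlside [551.73691849 121.86818065  24.47953807] [ 0.37559098 -0.92430333 -0.06778478]
outer [526.39838395 107.92875554  25.40791768] [ 0.34211911 -0.92602509  0.15947431]
(120, 297) [511.76745813 218.59214571  36.        ]
(590, 117) [590.68867812  18.95524882  36.        ]
(130, 362) [484.05135799 213.5386074   36.        ]
(610, 180) [563.30711963   9.99137601  36.        ]
(55, 262) [526.62023735 246.60263595  36.        ]
(118, 428) [456.01515808 217.77927659  36.        ]
(587, 60) [615.61379014  20.55637269  36.        ]
(650, 222) [545.18007314  -7.46806454  36.        ]
(278, 80) [581.53323317  32.91489418  36.        ]
(125, 497) [505.27658148 233.30421426  36.        ]
(335, 52) [567.50825701   2.3318473   36.        ]
(205, 500) [477.74237223 217.59071171  36.        ]
(65, 490) [527.3323718  243.77322735  36.        ]
(258, 525) [454.18803935 214.19183749  36.        ]
(238, 38) [616.81003609  21.13373509  36.        ]
(385, 55) [544.12937317  -9.57065811  36.        ]
```

View pics/fit0.png

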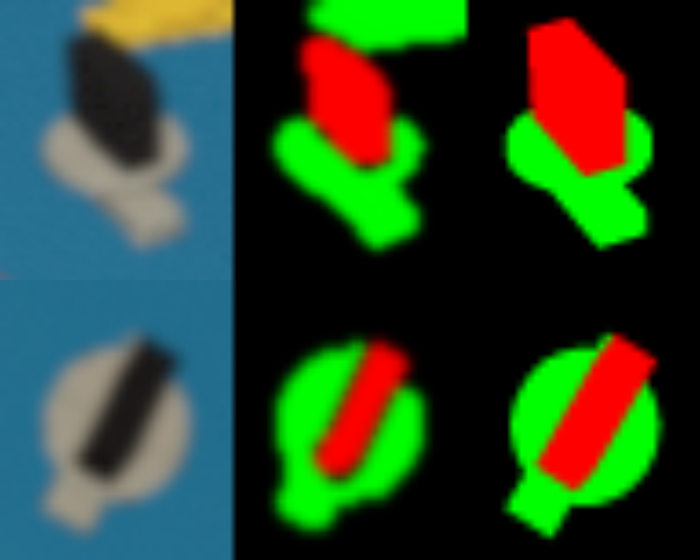

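```bash
python3 - <<'E'
from fit import *
s=cv2.imread("pics/side0.png");t=cv2.imread("pics/top0.png")
rois={"side":(300,140,334,186),"top":(348,146,380,182)};im={"side":s,"top":t}
print(t[163,350:380].tolist())
def masks(c):
    c=c.astype(int);b,g,r=c[...,0],c[...,1],c[...,2]
    dark=(g<75)&(b<85);grey=(r>85)&(b>70)&(b-r<25)&~dark
    return [k.astype(np.float32) for k in(dark,grey)]
W={}
M={}
for n,(x0,y0,x1,y1) in rois.items():
    M[n]=masks(im[n][y0:y1,x0:x1]);w=np.ones(M[n][0].shape);
    c=im[n][y0:y1,x0:x1].astype(int); w[cv2.dilate(((c[...,2]-c[...,0])>50).astype(np.uint8),np.ones((5,5)))>0]=0; W[n]=w
def cost(p):
    return sum((W[n]*(a-b)**2).sum() for n in rois for a,b in zip(render(n,p,rois[n]),M[n]))
best=None
for a in np.arange(1.8,3.3,.15):
    p0=np.array([634,-181,2,a])
    r=minimize(cost,p0,method="Nelder-Mead",options=dict(initial_simplex=p0+np.vstack([np.zeros(4),np.diag([6,6,4,.2])]),maxiter=600))
    if best is None or r.fun<best.fun:best=r
print("fit",best.x,best.fun)
def c2(q):return cost([q[0],q[1],2,q[2]])
r=minimize(c2,[634,-181,best.x[3]],method="Nelder-Mead",options=dict(initial_simplex=[[634,-181,2.6],[640,-181,2.6],[634,-175,2.6],[634,-181,2.75]]));print("z=2",r.x,r.fun)
out=[]
for n in rois:
    a,b=render(n,best.x,rois[n]);v=np.zeros(a.shape+(3,),np.uint8);v[...,2]=a*255;v[...,1]=b*255
    mm=np.zeros_like(v);mm[...,2]=M[n][0]*255;mm[...,1]=M[n][1]*255
    x0,y0,x1,y1=rois[n]
    out.append(cv2.resize(np.hstack([im[n][y0:y1,x0:x1],mm,v]),(700,280),interpolation=cv2.INTER_NEAREST))
cv2.imwrite("pics/fit1.png",np.vstack(out))
E
```

```text
[[142, 110, 35], [143, 110, 34], [142, 111, 42], [140, 119, 76], [137, 135, 122], [135, 148, 152], [135, 153, 160], [134, 152, 160], [132, 151, 159], [128, 145, 153], [112, 127, 134], [85, 96, 102], [49, 56, 60], [28, 30, 32], [23, 23, 26], [23, 24, 26], [24, 24, 27], [34, 38, 41], [65, 73, 77], [99, 112, 119], [122, 139, 147], [131, 149, 157], [134, 147, 153], [137, 135, 125], [139, 118, 78], [142, 111, 41], [142, 109, 33], [141, 109, 34], [141, 108, 32], [142, 110, 35]]
fit [ 634.11145273 -180.69015701    9.10041675    2.56409932] 129.0859375
z=2 [ 636.44768886 -183.19878523    2.59414511] 184.37109375
```

View pics/fit1.png

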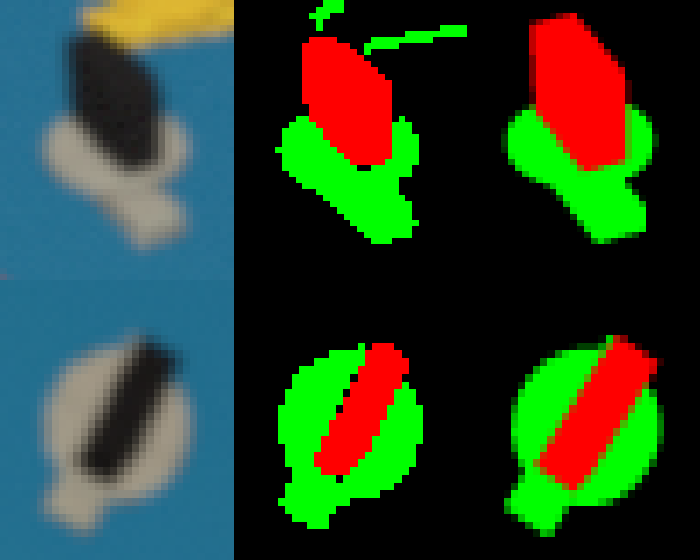

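```bash
python3 - <<'E'
from fit import *
s=cv2.imread("pics/side0.png");t=cv2.imread("pics/top0.png")
rois={"side":(300,140,334,186),"top":(348,146,380,182)};im={"side":s,"top":t}
def synth(n,p,sg=1.1):
    a,b=render(n,p,rois[n]);bg=np.median(im[n][rois[n][1]:rois[n][3],rois[n][0]:rois[n][2]].reshape(-1,3)[:40],0) if n=="top" else np.array([142,112,38])
    v=a[...,None]*np.array([26,26,28])+b[...,None]*np.array([134,150,158])+(1-a-b)[...,None]*bg
    return cv2.GaussianBlur(v,(0,0),sg)
Y={n:im[n][r[1]:r[3],r[0]:r[2]].astype(float) for n,r in rois.items()}
W={n:np.where(cv2.dilate(((y[...,2]-y[...,0])>40).astype(np.uint8),np.ones((5,5)))>0,0.,1.) for n,y in Y.items()}
def cost(p,ns):return sum((W[n][...,None]*((synth(n,p,p[4])-Y[n])/100)**2).sum() for n in ns)
for ns in(("side","top"),("side",),("top",)):
    p0=np.array([635,-182,3,2.6,1.1])
    r=minimize(cost,p0,args=(ns,),method="Nelder-Mead",options=dict(initial_simplex=p0+np.vstack([np.zeros(5),np.diag([6,6,4,.15,.3])]),maxiter=900))
    print(ns,r.x.round(2),r.fun)
    if len(ns)==2:b=r.x
for z in(0,2,4):
    r=minimize(lambda q:cost([q[0],q[1],z,q[2],1.1],("side","top")),[635,-182,2.6],method="Nelder-Mead",options=dict(initial_simplex=[[635,-182,2.6],[640,-182,2.6],[635,-175,2.6],[635,-182,2.75]]));print(z,r.x,r.fun)
cv2.imwrite("pics/fit2.png",np.vstack([cv2.resize(np.hstack([Y[n],synth(n,b,b[4])]),None,fx=8,fy=8)[:280,:500] for n in rois]).astype(np.uint8))
# measured heights: grip top tips / red etc by triangulation
f=lambda c,r,x,y:(x+(c+.5)/5-.5,y+(r+.5)/5-.5)
print("collar ctr",tri(f(285,225,260,120),f(320,172,300,130)))
print("foot end",tri(f(308,290,260,120),f(288,225,300,130)))
print("grip top",tri(f(270,145,260,120),f(332,160,300,130)))
print("round grip top",tri(f(595,290,260,120),f(292,510,300,130)),"square",tri(f(672,60,260,120),f(640,420,300,130)))
print("mat corner",tri((510,152),(481,55)))
E
```

```text
Traceback (most recent call last):
  File "fit.py", line 16, in render
    x,y,z,a=p;R=np.array([[np.cos(a),-np.sin(a),0],[np.sin(a),np.cos(a),0],[0,0,1]])
    ^^^^^^^
ValueError: too many values to unpack (expected 4)
```

```bash
sed -i 's/x,y,z,a=p;/x,y,z,a=p[:4];/' fit.py; cat > nut.py <<'E'
from fit import *
s=cv2.imread("pics/side0.png");t=cv2.imread("pics/top0.png")
rois={"side":(300,140,334,186),"top":(348,146,380,182)};im={"side":s,"top":t}
def synth(n,p,sg=1.1):
    a,b=render(n,p,rois[n])
    v=a[...,None]*np.array([26,26,28])+b[...,None]*np.array([134,150,158])+(1-a-b)[...,None]*np.array([142,112,38])
    return cv2.GaussianBlur(v,(0,0),max(sg,.3))
Y={n:im[n][r[1]:r[3],r[0]:r[2]].astype(float) for n,r in rois.items()}
W={n:np.where(cv2.dilate(((y[...,2]-y[...,0])>40).astype(np.uint8),np.ones((5,5)))>0,0.,1.) for n,y in Y.items()}
def cost(p,ns):return sum((W[n][...,None]*((synth(n,p,p[4])-Y[n])/100)**2).sum() for n in ns)
for ns in(("side","top"),("side",),("top",)):
    p0=np.array([635,-182,3,2.6,1.1])
    r=minimize(cost,p0,args=(ns,),method="Nelder-Mead",options=dict(initial_simplex=p0+np.vstack([np.zeros(5),np.diag([6,6,4,.15,.3])]),maxiter=900))
    print(ns,r.x.round(2),r.fun)
    if len(ns)==2:b=r.x
for z in(0,2,4):
    r=minimize(lambda q:cost([q[0],q[1],z,q[2],1.1],("side","top")),[635,-182,2.6],method="Nelder-Mead",options=dict(initial_simplex=[[635,-182,2.6],[640,-182,2.6],[635,-175,2.6],[635,-182,2.75]]));print(z,r.x,r.fun)
cv2.imwrite("pics/fit2.png",np.vstack([cv2.resize(np.hstack([Y[n],synth(n,b,b[4])]),None,fx=8,fy=8)[:280,:500] for n in rois]).astype(np.uint8))
f=lambda c,r,x,y:(x+(c+.5)/5-.5,y+(r+.5)/5-.5)
print("collar ctr",tri(f(285,225,260,120),f(320,172,300,130)))
print("foot end",tri(f(308,290,260,120),f(288,225,300,130)))
print("grip top",tri(f(270,145,260,120),f(332,160,300,130)))
print("round grip top",tri(f(595,290,260,120),f(292,510,300,130)),"square",tri(f(672,60,260,120),f(640,420,300,130)))
print("mat corner",tri((510,152),(487,315)))
E
python3 nut.py
```

```text
('side', 'top') [ 633.85 -180.43    8.74    2.58    1.17] 50.02929016722871
('side',) [ 635.37 -183.95    5.35    2.56    1.24] 16.728764621858403
('top',) [ 635.85 -181.1     3.54    2.62    1.05] 16.822970100698125
0 [ 636.61062204 -183.71251462    2.57622196] 141.4467270406887
2 [ 636.04471071 -183.0353635     2.5709425 ] 105.85885187199287
4 [ 635.16899711 -182.10306791    2.58488924] 77.64318159183512
collar ctr (array([ 634.9907615 , -181.80290859,   23.15330798]), np.float64(2.575868635722669))
foot end (array([ 614.56644747, -169.05905501,    5.70919753]), np.float64(0.3474203886509113))
grip top (array([ 635.80254274, -179.38622473,   65.90922885]), np.float64(3.756165993708848))
round grip top (array([ 485.73403308, -162.35932203,   69.95593074]), np.float64(0.8688596922233116)) square (array([ 522.94669834, -309.4094944 ,   70.15097231]), np.float64(2.9431372643081644))
mat corner (array([ 301.72068785, -456.44565282,    7.49090542]), np.float64(2.726000277538227))
```

View pics/fit2.png

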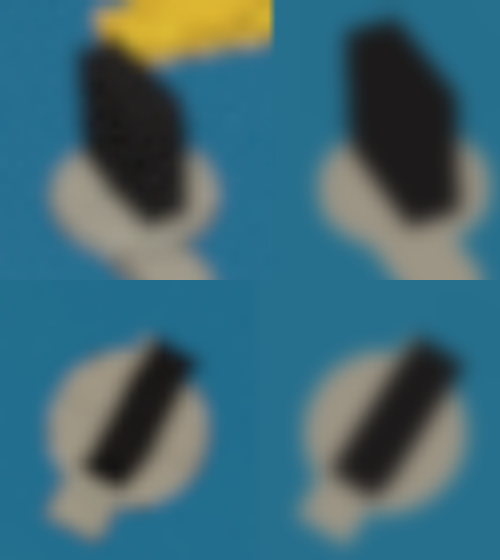

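```bash
python3 - <<'E'
from workcell import ctrl
from scipy.spatial.transform import Rotation as R
import numpy as np
o=ctrl.get_obs();m=R.from_rotvec(o["orientation"]).as_matrix();print(m.round(3),"y yaw",np.arctan2(m[1,1],m[0,1]),"q1,q6",o["qpos"][[0,5]])
E
```

```text
[[-0.001  0.392  0.92 ]
 [-0.001  0.92  -0.392]
 [-1.    -0.001 -0.   ]] y yaw 1.1680050160892803 q1,q6 [ 1.14900313 -0.0190207 ]
```

Emit:
move_arm --pt "60 -60 -20 0 -0.3" --pt "100 -150 -40 -0.15 -0.3" --pt "391 -756 -40 -0.15 -0.3" --pt "391 -756 -40 -0.15 -0.3" --pt "391 -756 -40 -0.15 -0.3" --pt "391 -756 -40 -0.15 -0.3" --pt "391 -756 -40 -0.15 -0.3" --pt "391 -756 -40 -0.15 -0.3" --pt "391 -756 -40 -0.15 -0.3" --pt "391 -756 -40 -0.15 -0.3" --pt "391 -756 -40 -0.15 -0.3" --pt "391 -756 -40 -0.15 -0.3"

```text
t: 1.6
ee_pos: [589.3, -86.6, 183.6]
orientation: [0.432, 1.528, -0.434]
ft_force: [0.8, 0.9, -0.5]
width: 57.3
```

Emit:
move_arm --pt "46 -95 0 0 -0.3" --pt "46 -95 0 0 -0.3" --pt "46 -95 -40 0 -0.3" --pt "46 -95 -60 0 -0.3" --pt "46 -95 -80 0 -0.3" --pt "46 -95 -80 0 -0.3"

```text
t: 2.35
ee_pos: [634.2, -180.6, 102.1]
orientation: [0.432, 1.531, -0.434]
ft_force: [-0.2, -0.1, -1.0]
width: 56.9
```

```bash
cat > look.py <<'E'
import sys,cv2,numpy as np
from workcell import ctrl,get_image
from scipy.spatial.transform import Rotation as R
from h import *
o=ctrl.get_obs();m=R.from_rotvec(o["orientation"]).as_matrix()
print("t",o["t"],"pos",o["ee_pos"].round(1),"yyaw",np.arctan2(m[1,1],m[0,1]).round(3),"tilt",m[2,0].round(4),"F",o["ft_force"].round(1),"w",o["width"].round(1),"q",o["qpos"].round(2))
tag=sys.argv[1];zz=float(sys.argv[2]) if len(sys.argv)>2 else o["ee_pos"][2]
out=[]
for n in("side","top"):
    im=get_image(n);cv2.imwrite(f"pics/{n}_{tag}.png",im)
    c=proj(n,o["ee_pos"]*[1,1,0]+[0,0,zz])[0].round().astype(int)
    x0=np.clip(c[0]-50,0,540);y0=np.clip(c[1]-45,0,310)
    k=cv2.resize(im[y0:y0+90,x0:x0+100],None,fx=4,fy=4,interpolation=cv2.INTER_CUBIC)
    print(n,"crop origin",x0,y0,"tcp px",c);out.append(k)
cv2.imwrite(f"pics/c_{tag}.png",np.hstack(out))
E
python3 look.py a
```

```text
Traceback (most recent call last):
  File "look.py", line 6, in <module>
    print("t",o["t"],"pos",o["ee_pos"].round(1),"yyaw",np.arctan2(m[1,1],m[0,1]).round(3),"tilt",m[2,0].round(4),"F",o["ft_force"].round(1),"w",o["width"].round(1),"q",o["qpos"].round(2))
                                                                                                                                                ^^^^^^^^^^^^^^^^
AttributeError: 'float' object has no attribute 'round'
```

```bash
sed -i 's/o\["width"\].round(1)/round(o["width"],1)/' look.py; python3 look.py a
```

```text
t 2.35 pos [ 634.2 -180.6  102.1] yyaw 1.019 tilt -1.0 F [-0.2 -0.1 -1. ] w 56.9 q [-0.29  0.62  1.62 -0.    0.91 -1.31]
side crop origin 265 89 tcp px [315 134]
top crop origin 319 114 tcp px [369 159]
```

View pics/c_a.png

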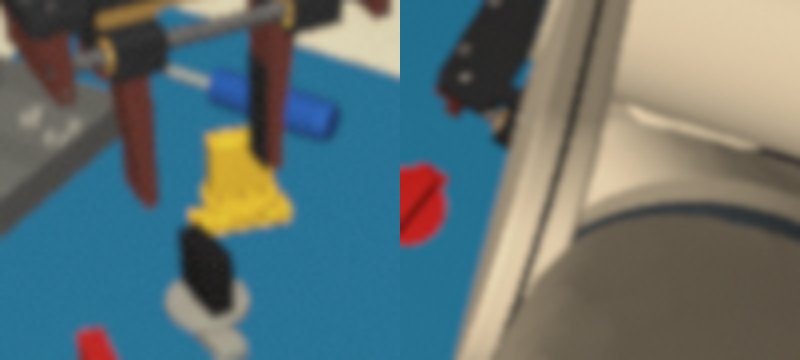

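Emit:
move_arm --pt "1 -1 -30 0 -0.3" --pt "1 -1 -50 0 -0.3" --pt "1 -1 -62 0 -0.3" --pt "1 -1 -70 0 -0.3" --pt "1 -1 -70 0 -0.3"

```text
t: 3.08
ee_pos: [636.6, -182.1, 33.9]
orientation: [0.432, 1.528, -0.434]
ft_force: [0.2, 0.3, -0.2]
width: 57.2
```

```bash
python3 look.py b
```

```text
t 3.075 pos [ 636.6 -182.1   33.9] yyaw 1.018 tilt -1.0 F [ 0.2  0.3 -0.2] w 57.2 q [-0.3   0.72  1.63 -0.    0.8  -1.31]
side crop origin 265 115 tcp px [315 160]
top crop origin 315 118 tcp px [365 163]
```

View pics/c_b.png

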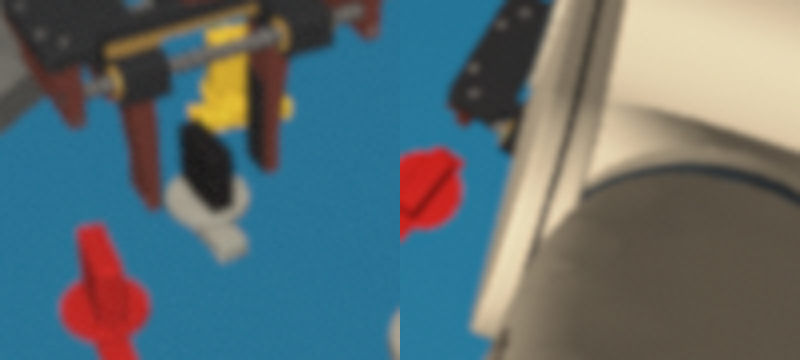

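Emit:
move_arm --pt "0 0 -2 0 0.2" --pt "0 0 -2 0 0.5" --pt "0 0 -2 0 0.8" --pt "0 0 -2 0 1" --pt "0 0 -2 0 1" --pt "0 0 -2 0 1" --pt "0 0 -2 0 1"

```text
t: 4.05
ee_pos: [637.1, -182.3, 32.7]
orientation: [0.432, 1.526, -0.434]
ft_force: [-0.3, 0.1, 0.8]
width: 13.8
```

```bash
python3 look.py c
```

```text
t 4.05 pos [ 637.1 -182.3   32.7] yyaw 1.018 tilt -1.0 F [-0.3  0.1  0.8] w 13.8 q [-0.3   0.72  1.63 -0.    0.8  -1.31]
side crop origin 265 116 tcp px [315 161]
top crop origin 315 118 tcp px [365 163]
```

View pics/c_c.png

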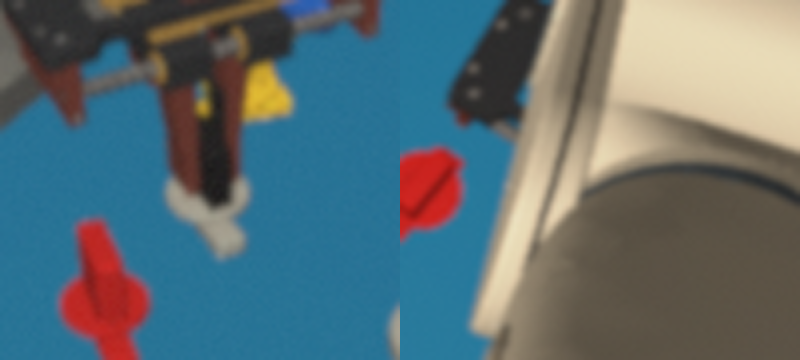

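Emit:
move_arm --pt "0 0 30 0 1" --pt "0 0 70 0 1" --pt "0 0 110 0 1" --pt "-15 45 120 -0.1 1" --pt "-35 100 120 -0.25 1" --pt "-52 155 120 -0.4 1" --pt "-70 210 120 -0.55 1" --pt "-85 255 120 -0.64 1" --pt "-98 290 120 -0.64 1" --pt "-101 301 120 -0.64 1" --pt "-101 301 120 -0.64 1" --pt "-101 301 120 -0.64 1"

```text
t: 5.65
ee_pos: [536.6, 117.7, 152.7]
orientation: [0.925, 1.364, -0.928]
ft_force: [0.6, 0.4, -1.0]
width: 13.8
```

```bash
python3 look.py d 120
```

```text
t 5.65 pos [536.6 117.7 152.7] yyaw 0.378 tilt -1.0 F [ 0.6  0.4 -1. ] w 13.8 q [ 0.2   0.41  1.85 -0.    0.89 -0.18]
side crop origin 206 209 tcp px [256 254]
top crop origin 168 160 tcp px [218 205]
```

View pics/c_d.png

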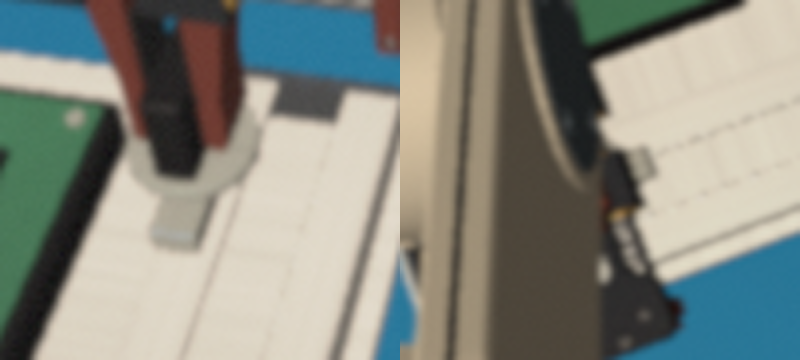

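View pics/side_d.png

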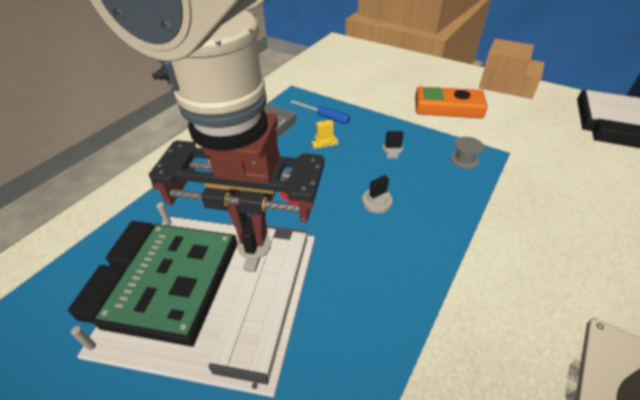

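Emit:
move_arm --pt "-1 1 -30 0 1" --pt "-1 1 -55 0 1" --pt "-1 1 -72 0 1" --pt "-1 1 -76 0 1" --pt "-1 1 -76 0 1"

```text
t: 6.38
ee_pos: [535.9, 118.5, 76.8]
orientation: [0.926, 1.364, -0.928]
ft_force: [0.9, -0.6, -1.8]
width: 13.9
```

```bash
python3 look.py e 50; python3 - <<'E'
import cv2
s=cv2.imread("pics/side_e.png");cv2.imwrite("pics/e2.png",cv2.resize(s[220:330,200:310],None,fx=5,fy=5,interpolation=cv2.INTER_CUBIC))
from h import *
# predicted pixels: slot edges and nut bar ends for current pose
import numpy as np
from workcell import ctrl
p=ctrl.get_obs()["ee_pos"];a=1.95
u=np.array([np.cos(a),np.sin(a),0]);v=np.array([-u[1],u[0],0])
c=np.array([p[0],p[1],p[2]-31]);
for s_ in(-1,1):print("bar end",(proj("side",c+s_*29*u)-[200,220])*5)
sl=np.array([535.5,118.3,36])
for s_ in(-1,1):print("slot edge",s_,(proj("side",np.array([sl+15*s_*v+60*u,sl+15*s_*v-60*u]))-[200,220])*5)
E
```

```text
t 6.375 pos [535.9 118.5  76.8] yyaw 0.377 tilt -1.0 F [ 0.9 -0.6 -1.8] w 13.9 q [ 0.2   0.53  1.88 -0.    0.73 -0.18]
side crop origin 213 239 tcp px [263 284]
top crop origin 175 163 tcp px [225 208]
bar end [[340.35131463 245.21506591]]
bar end [[284.5506938  411.26579647]]
slot edge -1 [[208.29014728 519.87842022]
 [328.24105893 178.86900112]]
slot edge 1 [[311.19957038 537.37977346]
 [417.99913914 191.71063785]]
```

View pics/e2.png

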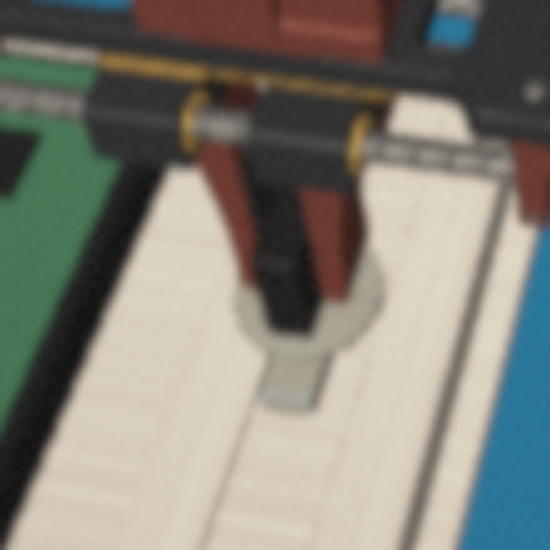

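Emit:
move_arm --pt "0 0 -8 0 1" --pt "0 0 -14 0 1" --pt "0 0 -19 0 1" --pt "0 0 -22 0 1" --pt "0 0 -24 0 1"

```text
t: 7.1
ee_pos: [536.2, 118.7, 53.1]
orientation: [0.927, 1.363, -0.928]
ft_force: [0.5, -0.7, -1.2]
width: 14.1
```

Emit:
move_arm --pt "0 0 -1 0 1" --pt "0 0 -2 0 1" --pt "0 0 -3 0 1" --pt "0 0 -4 0 1" --pt "0 0 -4 0 1"

```text
t: 7.72
ee_pos: [536.2, 118.7, 49.1]
orientation: [0.926, 1.363, -0.928]
ft_force: [-0.4, 0.4, -0.9]
width: 13.8
```

```bash
python3 look.py f 30; python3 - <<'E'
import cv2
s=cv2.imread("pics/side_f.png");cv2.imwrite("pics/f2.png",cv2.resize(s[220:330,200:310],None,fx=5,fy=5,interpolation=cv2.INTER_CUBIC))
E
```

```text
t 7.725 pos [536.2 118.7  49.1] yyaw 0.377 tilt -1.0 F [-0.4  0.4 -0.9] w 13.8 q [ 0.2   0.57  1.89 -0.    0.68 -0.18]
side crop origin 214 246 tcp px [264 291]
top crop origin 176 163 tcp px [226 208]
```

View pics/f2.png

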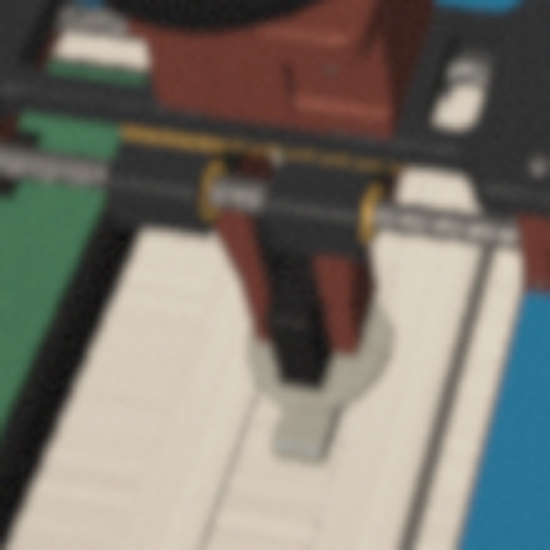

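Emit:
move_arm --pt "0 0 -1 0 1" --pt "0 0 -1.5 0 1" --pt "0 0 -2 0 1" --pt "0 0 -2 0 1"

```text
t: 8.32
ee_pos: [536.2, 118.7, 47.7]
orientation: [0.927, 1.363, -0.928]
ft_force: [-1.8, -0.6, 6.2]
width: 13.6
```

Emit:
move_arm --pt "0 0 0.7 0 1" --pt "0 0 0.7 -0.17 1" --pt "0 0 0.7 -0.34 1" --pt "0 0 0.7 -0.51 1" --pt "0 0 0.7 -0.68 1" --pt "0 0 0.7 -0.85 1" --pt "0 0 0.7 -1.02 1" --pt "0 0 0.7 -1.19 1" --pt "0 0 0.7 -1.36 1" --pt "0 0 0.7 -1.5 1" --pt "0 0 0.7 -1.57 1" --pt "0 0 0.7 -1.57 1"

```text
t: 9.82
ee_pos: [536.2, 118.7, 48.3]
orientation: [2.013, 0.385, -2.016]
ft_force: [-0.3, 0.0, -1.0]
width: 13.8
```

```bash
python3 look.py g 30; python3 - <<'E'
import cv2
s=cv2.imread("pics/side_g.png");cv2.imwrite("pics/g2.png",cv2.resize(s[220:330,200:310],None,fx=5,fy=5,interpolation=cv2.INTER_CUBIC))
E
```

```text
t 9.825 pos [536.2 118.7  48.3] yyaw -1.192 tilt -1.0 F [-0.3  0.  -1. ] w 13.8 q [ 0.2   0.58  1.89 -0.    0.68  1.39]
side crop origin 214 246 tcp px [264 291]
top crop origin 176 163 tcp px [226 208]
```

View pics/g2.png

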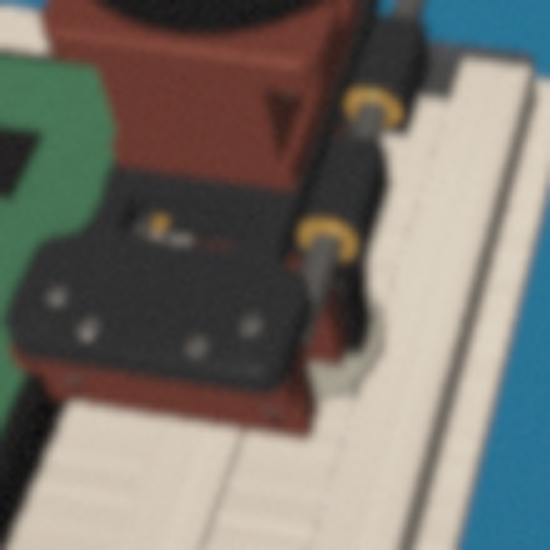

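Emit:
move_arm --pt "0 0 -0.7 0 1" --pt "0 0 -0.7 0 1" --pt "0 0 -0.5 0 0.6" --pt "0 0 -0.5 0 0.2" --pt "0 0 -0.5 0 0" --pt "0 0 -0.5 0 0" --pt "0 0 15 0 0" --pt "0 0 40 0 0" --pt "0 0 80 0 0" --pt "0 0 120 0 0" --pt "0 0 150 0 0"

```text
t: 11.3
ee_pos: [536.6, 118.8, 201.3]
orientation: [2.015, 0.386, -2.013]
ft_force: [0.5, -0.0, 0.1]
width: 44.1
```

Emit:
move_arm --pt "-20 -60 30 0 0" --pt "-40 -120 50 0 0" --pt "-60 -180 50 0 0" --pt "-80 -240 50 0 0" --pt "-100 -300 50 0 0" --pt "-100 -300 50 0 0" --pt "-100 -300 50 0 0"

```text
t: 12.18
ee_pos: [436.5, -181.6, 251.9]
orientation: [2.017, 0.384, -2.013]
ft_force: [-0.2, 0.4, 0.2]
width: 43.8
```

```bash
python3 look.py h 30; python3 - <<'E'
import cv2,numpy as np
s=cv2.imread("pics/side_h.png");t=cv2.imread("pics/top_h.png")
cv2.imwrite("pics/h2.png",np.hstack([cv2.resize(s[240:320,220:300],None,fx=5,fy=5,interpolation=cv2.INTER_CUBIC),cv2.resize(t[170:250,185:265],None,fx=5,fy=5,interpolation=cv2.INTER_CUBIC)]))
E
```

```text
t 12.175 pos [ 436.5 -181.6  251.9] yyaw -1.194 tilt -1.0 F [-0.2  0.4  0.2] w 43.8 q [-0.42  0.16  1.93  0.    1.05  0.77]
side crop origin 355 152 tcp px [405 197]
top crop origin 315 210 tcp px [365 255]
```

View pics/h2.png

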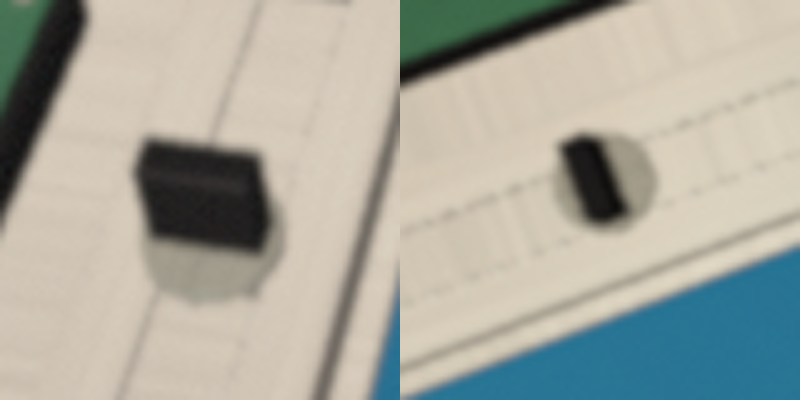

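View pics/side_h.png

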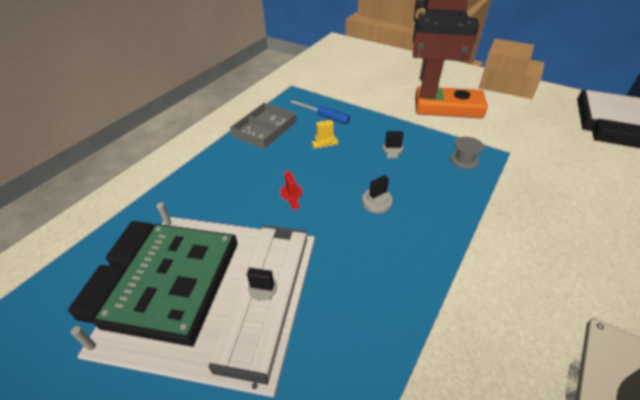

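```bash
python3 - <<'E'
from h import *
from workcell import ctrl
print(onz("top",(185+205/5-.4,170+182/5-.4),41), onz("side",(220+212/5-.4,240+230/5-.4),41))
ctrl.close_job()
E
```

```text
[539.85562519 118.26937945  41.        ] [539.24938679 117.59081682  41.        ]
the job is handed in; nothing more can be done
```

I lowered the bar-footed nut into the slot with its bar along it, twisted it a quarter turn, released it and moved the arm well clear. The job was handed in just after t = 12.2 s, and no verdict was reported.

**What the last checks showed:**
- **Seating:** the collar met the rail at TCP z = 47.7 mm with about 7 N of contact. That matches the height expected for a collar resting on the lips. I did not measure the released nut's height directly.
- **Position:** after release the collar centre measured (539.9, 118.3) mm from the top view and (539.2, 117.6) mm from the side view. My estimate for the slot centre was (535.5, 118.3) mm, so the nut is about 4 mm off, against the 22 mm allowed.
- **Twist:** the tool turned 1.57 rad with under 1 N of force. Both views show the nut upright with its grip across the slot.
- **Bystanders:** the round and square pieces and the red and yellow look-alikes stand where they were in the side view.

**Disagreements:** triangulated heights came out 5–10 mm too high: about 7 mm for the flat mat, and 5–9 mm for the nut's underside against an expected 0–2 mm. I put that down to side-camera calibration error, so I set heights from the given sizes and the contact force instead.

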